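# Click the drying cartridge into its ball-catch holder

## Task

Stand the slim drying cartridge (the one with the ring groove near its foot) upright in the metal holder and push it fully down past the sprung side ball, until it clicks and sits home on the bottom of the holder. Then let go of it. Leave the wide, plain cartridge standing where it is.

Things in the scene. Friction and masses are not known exactly. Their poses are not given: they have to be found in the camera images.
- cartridge_center (a point): Centre (half-way up, on the axis) of the slim cartridge: loose white plastic cylinder with grey top, 42 mm diameter (39 mm over the top 14 mm), 124 mm tall, 0.11 kg, standing foot down. Foot tapered to 32 mm over its lowest 6 mm; 29 mm thick ring groove all round, 10 to 23 mm above the foot. Its turn about the vertical does not matter. Held here from above, the fingers clear the holder. z axis up.
- holder_mouth (a point): Centre of the holder's round mouth, at rim height, 38 mm above the desk; z up. Fixed: 94 mm square aluminium plate with a round aluminium cup, steel spring barrel on its +y side (to 50 mm from the axis), brass barb on -y. Mouth 66 mm wide, funnel 10 mm deep to a 45 mm bore; pocket floor 32 mm below this point. With the cartridge home its centre is 30 mm above this point.
- ball (a joint): Sprung 12 mm steel ball in the bore wall on the holder's +y side, 17 mm above the pocket floor. 0 = fully out, 6 mm into the bore; grows as it is pressed back (m, to 0.0065). The foot meets it 18 to 20 mm short of home; a downward push of about 3 to 10 N passes it, then it springs out into the ring groove (back to under 0.001).
- wide_center (a point): Centre (half-way up) of the wide cartridge, to be left standing: upright white plastic cylinder with grey top and no groove, 58 mm diameter, 96 mm tall, too wide for the holder. z axis up.
Things that resemble listed ones, but are neither listed nor needed, are in the scene too. Leave any green look-alike of the part that bears cartridge_center alone.

How it is judged:
At the end, for the whole second after the job is handed in: The slim cartridge stands upright (within 10 degrees) in the holder, on its axis within 12 mm, home to within 3.5 mm of the pocket floor, with the ball sprung back out into its groove (under 1.5 mm), and let go; the wide cartridge still stands upright within 40 mm of where it was (z of cartridge_center in the frame of holder_mouth between 0.025 and 0.0335 m and horizontal distance between cartridge_center and holder_mouth below 0.012 m and angle between cartridge_center's own z axis and vertical below 0.17 rad and value of joint ball below 0.0015 m and distance of wide_center from where it was at the start of the episode below 0.04 m and angle between wide_center's own z axis and vertical below 0.2 rad); the robot touches nothing.
It also fails if it takes over 40 s, if anything falls off the work surface, if the arm or the gripper's body presses on something with over 40 N, if the wrist force passes 120 N, or if a joint passes its speed limit or range.

## Robot

A 6-joint arm with a two-finger parallel gripper is mounted at the origin on a cart in front of the work surface, level with it; the furniture and walls round the work are solid. World frame = base frame: x ahead of the robot, y to its left, z up, the work surface at z = 0. Lengths are in m, angles in rad, forces in N, time in s.
With the tool pointing down it reaches from about 0.275 to 0.725 m from the base axis. Payload 15.9 kg.
Tool frame: the origin (TCP) lies at the very end of the fingers, on their centre line; the grasp point (between the pads) lies 19 mm behind it (manip.grip_depth is the x of the grasp point in the tool frame, in m); x points along the fingers, z is the direction in which the jaws open and shut, and the axes are right-handed (so a half turn about x gives the same grasp; the last joint's range is limited). The gripper opens to 85 mm and grips with 20 to 120 N. Pads are 22 mm wide; open, the fingers measure 114 mm over their backs; the gripper's body (76 mm by 85 mm) begins 54 mm behind the grasp point. The pads swing forward as they close: fully open they stand 13 mm farther back than shut.
Start: joints at [-1.113, 0.213, -0.034, 1.323, 0, 1.571], TCP at [0.221, -0.449, 0.231] pointing down, gripper open.
Joint ranges: [-2.98, 2.98], [-0.74, 1.72], [-1.14, 1.35], [-2.1, 2.04], [-1.57, 1.44], [-3.14, 3.14]. Speed limits (rad/s): [1.89, 1.89, 2.39, 2.57, 3.14, 3.14].

## Interface

Orientations are given as a unit quaternion [x, y, z, w].
In Python, from cell import manip, vision gives the robot as it stands.
- The arm moves only by the tool drive_tool, never from a script. Its argument "rows" is text: rows parted by semicolons, each of 7 numbers parted by spaces: the shift along the tool's x, y, z in m, then the turn, a rotation vector about the tool's x, y, z in rad, then the closure, from 0 (fully open) to 1 (shut). In form: dx dy dz rx ry rz claw; .... A call has exactly 10 rows; each row is the pose to reach, as a shift and turn from the pose commanded when the call began, along the tool's axes at that moment; what a row does not reach only later rows make up. A row lasts 1/10 s, in which the tool goes at most 50 mm and 8.59 degrees, less where a joint would pass 70% of its speed; a pose out of reach is approached as far as the arm can. A call with a gripper value outside its range is refused whole. The fingers move at their own pace and stop on an object; "grip_force" is the grip in N (left out, the last holds). Time passes only in rows, so rows that repeat a pose let the fingers close, or fill a call up. It gives the time, the measured TCP pose, the force and the opening at its end, in the units of the state.
- manip.get_state(): the state, without advancing time (a new reading comes with each control period).
- vision.snapshot(name): name is "scene" or "side" or "wrist"; returns a dict with "color" (384x512x3 uint8, blue, green, red), "camera_matrix" (3x3 intrinsics, pixels), "dist" ([k1, k2, p1, p2, k3] as OpenCV has them; the pictures are not rectified), "position" and "attitude" of the camera in the world. Camera axes: x right, y up, looking along -z (the intrinsics and any distortion apply to the point x, -y, -z); pixel columns grow to the right and rows downward; lengths in m; the calibration is good to about 2 mm. A picture is of the moment at which its call begins. There is no depth.
- manip.job_done(): hands the job in, once; it reports no verdict.
The state is a dict: "time": time; "joint_pos": joint angles; "joint_velocities": joint speeds; "joint_efforts": joint torques, N m; "ee_pos": TCP position; "orientation": TCP orientation; "ft_force": force on the tool from outside, world axes, zero at the start; "moment": the same for the moment, N m; "width": finger opening in m.
Only numpy, scipy, OpenCV 4.12 (cv2) and the standard library are available. Lean on these libraries where they do the work, as an engineer would, in place of code of your own. Each camera call takes 0.05 s, during which the arm holds its last target.

## Working session

There is one attempt and no reset: what is moved stays moved. The work goes in short steps, Python scripts to look and compute and a tool call to move; the robot and the scene stay as the last step left them, time stands still between calls to the robot, and variables do not carry over. Pictures are saved under pics/ and viewed, and the job is handed in when it is done.

Besides the shell and the picture viewer there is one more tool, called after "Emit:" as a command line: name --argument value ..., lists and objects as JSON in quotes. drive_tool: Moves the arm, as the interface text tells. Its arguments: {"type":"object","properties":{"rows":{"type":"string"},"grip_force":{"type":"number"}},"required":["rows"]}

```bash
mkdir -p pics; ls; python3 - <<'E'
from cell import manip, vision
import cv2,pickle
print(manip.get_state(), manip.grip_depth)
for n in ["scene","side","wrist"]:
    s=vision.snapshot(n); pickle.dump(s,open(f"pics/{n}0.pkl","wb")); cv2.imwrite(f"pics/{n}0.png",s["color"])
    print(n,s["camera_matrix"],s["dist"],s["position"],s["attitude"])
E
```

```text
pics
{'time': 0.0, 'joint_pos': array([-1.11299474e+00,  2.13338722e-01, -3.50614962e-02,  1.32348390e+00,
        1.73782772e-05,  1.57080727e+00]), 'joint_velocities': array([ 1.21264100e-03,  1.28223073e-03,  3.47676065e-04,  3.02390581e-03,
       -8.50029087e-06,  4.20105008e-04]), 'joint_efforts': array([-8.07674864e-03, -6.86147261e+01,  4.87123847e+01,  1.74747192e-02,
       -3.34330462e-04,  1.85391866e-05]), 'ee_pos': array([ 0.22084536, -0.4482101 ,  0.23082391]), 'orientation': array([ 0.37371623,  0.60073295, -0.37329951,  0.60008631]), 'ft_force': array([-0.28790329, -0.02167121, -0.88400246]), 'moment': array([ 0.00725147,  0.00404997, -0.04108529]), 'width': 0.08517090329524404} -0.0187
scene [[386.82572319   0.         258.40138626]
 [  0.         386.82572319 200.62450213]
 [  0.           0.           1.        ]] [0.04277769 0.         0.         0.         0.        ] [ 0.00523587 -0.77502846  0.48450768] [ 0.46521301 -0.21618425 -0.38357311  0.76792766]
side [[420.0853703    0.         254.2224948 ]
 [  0.         420.0853703  192.79114747]
 [  0.           0.           1.        ]] [-0.00275089  0.          0.          0.          0.        ] [ 0.17021549 -0.96798608  0.4379473 ] [ 0.51161506 -0.14415589 -0.24036442  0.81221552]
wrist [[313.62909303   0.         254.86591191]
 [  0.         313.62909303 191.58051877]
 [  0.           0.           1.        ]] [-0.02271215  0.          0.          0.          0.        ] [ 0.28992302 -0.4147977   0.37301174] [-0.12872114  0.0806039  -0.52284977  0.83878603]
```

View pics/scene0.png

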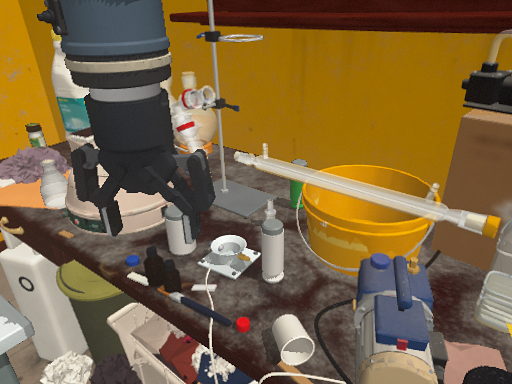

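View pics/side0.png

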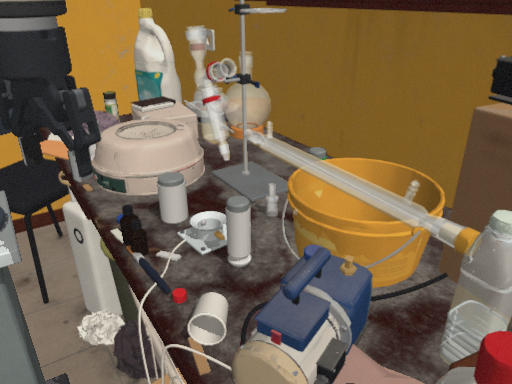

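View pics/wrist0.png

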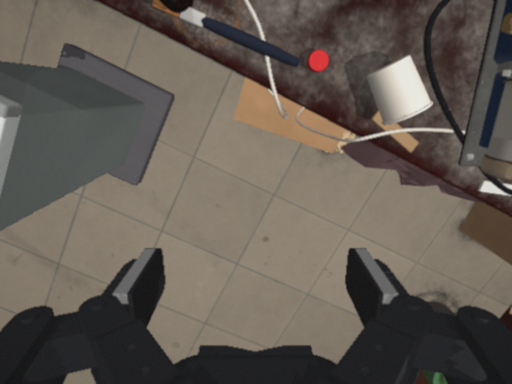

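The slim cartridge is right of the holder (scene ~(272,250), side ~(238,230)), and the wide one is at scene (181,230), side (172,197). I'll enlarge both views to measure them.

```bash
python3 - <<'E'
import cv2
a=cv2.imread("pics/scene0.png")[190:300,150:310]; b=cv2.imread("pics/side0.png")[160:280,140:290]
cv2.imwrite("pics/sc_crop.png",cv2.resize(a,None,fx=5,fy=5,interpolation=cv2.INTER_CUBIC))
cv2.imwrite("pics/sd_crop.png",cv2.resize(b,None,fx=5,fy=5,interpolation=cv2.INTER_CUBIC))
E
```

```text
(no output)
```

View pics/sc_crop.png

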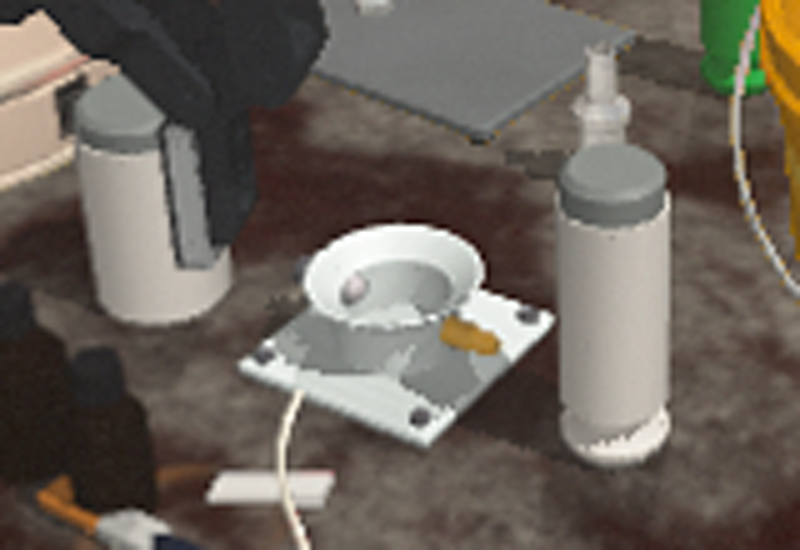

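View pics/sd_crop.png

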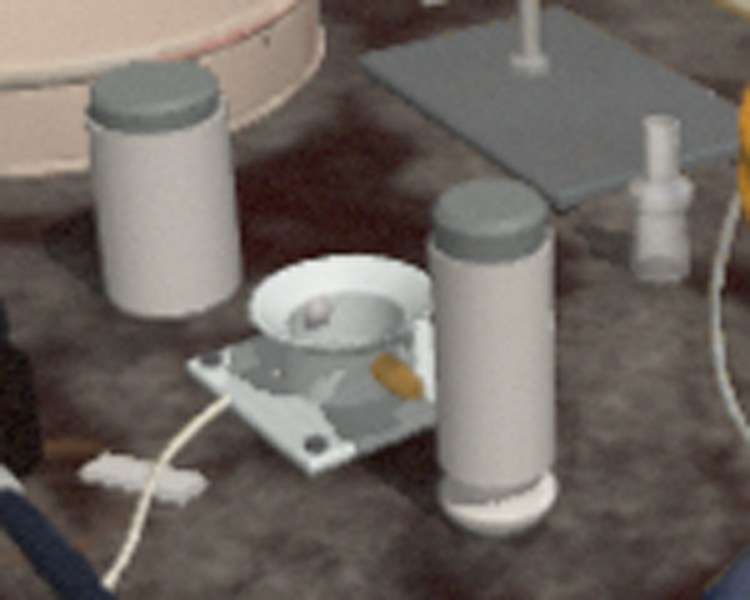

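```bash
cat > h.py <<'E'
import cv2,numpy as np,pickle
from scipy.spatial.transform import Rotation as R
from scipy.optimize import least_squares
def proj(s,P):
    P=np.atleast_2d(P); M=R.from_quat(s["attitude"]).as_matrix()
    p=(P-s["position"])@M; p=p*[1,-1,-1]
    return cv2.projectPoints(p,np.zeros(3),np.zeros(3),s["camera_matrix"],np.array(s["dist"]))[0][:,0]
T=np.linspace(0,2*np.pi,361)
def circ(s,x,y,z,r):
    return proj(s,np.c_[x+r*np.cos(T),y+r*np.sin(T),np.full(T.size,z)])
def ext(s,x,y,z,r):
    q=circ(s,x,y,z,r); return np.r_[q.min(0),q.max(0)] # l,t,r,b
E
cat > fit.py <<'E'
from h import *
S=pickle.load(open("pics/scene0.pkl","rb"));D=pickle.load(open("pics/side0.pkl","rb"))
sc=lambda u,v:((u+.5)/5-.5+150,(v+.5)/5-.5+190)
sd=lambda u,v:((u+.5)/5-.5+140,(v+.5)/5-.5+160)
def run(name,obs):
    # obs: cam,conv,z,r,idx,pix(u or v crop)
    def f(p,o=obs):
        return np.array([ext(c,p[0],p[1],z,r)[i]-(cv(val,0)[0] if i%2==0 else cv(0,val)[1]) for c,cv,z,r,i,val in o])
    for lab,o in (("both",obs),("scene",[q for q in obs if q[0] is S]),("side",[q for q in obs if q[0] is D])):
        r=least_squares(f,[.4,-.3],kwargs={"o":o}); print(name,lab,r.x.round(4),r.fun.round(2))
run("holder",[(S,sc,.038,.033,0,302),(S,sc,.038,.033,1,224),(S,sc,.038,.033,2,487),(S,sc,.038,.033,3,329),
 (D,sd,.038,.033,0,248),(D,sd,.038,.033,1,254),(D,sd,.038,.033,3,351)])
run("slim",[(S,sc,.124,.0195,0,559),(S,sc,.124,.0195,1,141),(S,sc,.124,.0195,2,667),(S,sc,0,.016,3,467),(S,sc,.11,.021,0,555),(S,sc,.11,.021,2,672),
 (D,sd,.124,.0195,0,432),(D,sd,.124,.0195,1,177),(D,sd,.124,.0195,2,553),(D,sd,0,.016,3,535),(D,sd,.11,.021,0,428),(D,sd,.11,.021,2,556)])
run("wide",[(S,sc,.0,.029,3,326),(S,sc,0,.029,0,96),(S,sc,0,.029,2,232),(D,sd,0,.029,0,104),(D,sd,0,.029,2,241),(D,sd,0,.029,3,318)])
E
python3 fit.py
```

```text
holder both [ 0.471  -0.3218] [ 1.28  1.14 -2.92 -1.03  1.45  2.11 -0.34]
holder scene [ 0.4715 -0.3236] [ 2.09  1.29 -2.09 -0.85]
holder side [ 0.4699 -0.3174] [ 0.    1.38 -1.19]
slim both [ 0.4789 -0.4275] [-0.29 -0.99  0.07 -0.09 -0.16 -0.13  0.23  0.19 -0.43  1.05  0.47 -0.  ]
slim scene [ 0.4778 -0.4285] [-0.19 -0.57  0.22  0.44 -0.06  0.02]
slim side [ 0.4799 -0.4256] [ 0.2  -0.36 -0.53  0.33  0.44 -0.1 ]
wide both [ 0.4466 -0.2071] [-0.2  -0.37 -0.53  0.45  0.4   0.81]
wide scene [ 0.4467 -0.2085] [ 0.01  0.07 -0.07]
wide side [ 0.4472 -0.2035] [ 0.07 -0.07  0.01]
```

```bash
cat >> fit.py <<'E'
def g(p):
    a=ext(S,p[0],p[1],.038,p[2]);b=ext(D,p[0],p[1],.038,p[2])
    o=[a[0]-sc(302,0)[0],a[1]-sc(0,224)[1],a[2]-sc(487,0)[0],a[3]-sc(0,329)[1],b[0]-sd(248,0)[0],b[1]-sd(0,254)[1],b[3]-sd(0,351)[1]]
    return np.array(o)
r=least_squares(g,[.47,-.32,.033]);print(r.x,r.fun.round(2))
# plate corners at z? scene crop corners L(240,366) B(430,445) R(555,318)
M=R.from_quat(S["attitude"]).as_matrix()
def ray(c,u,v,z):
    n=cv2.undistortPoints(np.array([[[u,v]]],float),c["camera_matrix"],np.array(c["dist"]))[0,0]
    d=R.from_quat(c["attitude"]).as_matrix()@np.array([n[0],-n[1],-1]); t=(z-c["position"][2])/d[2]; return c["position"]+t*d
for q in ((240,364),(428,440),(555,316)): print(ray(S,*sc(*q),.006).round(4))
for q in ((188,365),(312,468)): print(ray(D,*sd(*q),.006).round(4))
E
python3 fit.py|tail -6
```

```text
[ 0.47331255 -0.32149427  0.03743872] [-0.24 -0.58 -0.11 -0.31  0.17  0.68  0.45]
[ 0.4218 -0.2816  0.006 ]
[ 0.4306 -0.3744  0.006 ]
[ 0.5222 -0.3652  0.006 ]
[ 0.4224 -0.2792  0.006 ]
[ 0.4314 -0.372   0.006 ]
```

```bash
cat >> fit.py <<'E'
print('---')
print("rod base",ray(D,245,171,.01).round(3),ray(S,228,190,.01).round(3))
print("washbottle base",ray(D,272,214,0).round(3))
print("pump handle",ray(D,310,255,.1).round(3))
print("dark bottle top", ray(D,127,208,.07).round(3))
q=[ 0.37371623,  0.60073295, -0.37329951,  0.60008631]
m=R.from_quat(q).as_matrix();print(m.round(3))
p=np.array([ 0.22084536, -0.4482101 ,  0.23082391])
print("tool shift to above slim", (m.T@(np.array([.479,-.4275,.2308])-p)).round(4))
E
python3 fit.py|sed -n '/---/,$p'
```

```text
---
rod base [ 0.693 -0.094  0.01 ] [ 0.696 -0.12   0.01 ]
washbottle base [ 0.629 -0.312  0.   ]
pump handle [ 0.5  -0.59  0.1 ]
dark bottle top [ 0.342 -0.245  0.07 ]
[[-0.     0.897  0.442]
 [ 0.001  0.442 -0.897]
 [-1.     0.    -0.001]]
tool shift to above slim [-1.000e-04  2.407e-01  9.550e-02]
```

Emit:
drive_tool --rows "0 0.024 0.0095 -0.038 0 0 0; 0 0.048 0.019 -0.076 0 0 0; 0 0.072 0.0285 -0.115 0 0 0; 0 0.096 0.038 -0.154 0 0 0; 0 0.12 0.0475 -0.192 0 0 0; 0 0.15 0.06 -0.24 0 0 0; 0 0.18 0.072 -0.29 0 0 0; 0 0.215 0.085 -0.34 0 0 0; 0 0.2405 0.0955 -0.384 0 0 0; 0 0.2405 0.0955 -0.384 0 0 0"

```text
time: 1.15
ee_pos: [0.4817, -0.4269, 0.2299]
orientation: [0.251, 0.662, -0.25, 0.661]
ft_force: [-0.6, 0.2, 0.4]
width: 0.0852
```

```bash
python3 - <<'E'
from cell import manip, vision
import cv2,pickle
s=manip.get_state();print(s["time"],s["ee_pos"],s["orientation"],s["width"])
n="wrist"
s=vision.snapshot(n); pickle.dump(s,open(f"pics/{n}1.pkl","wb")); cv2.imwrite(f"pics/{n}1.png",cv2.resize(s["color"],None,fx=1.5,fy=1.5))
print(n,s["position"],s["attitude"])
E
```

```text
1.15 [ 0.48165237 -0.42685522  0.2299025 ] [ 0.2510065   0.66152193 -0.25038195  0.66082777] 0.08521629045220037
wrist [ 0.53277909 -0.36992159  0.37206112] [-0.14161118  0.05437817 -0.3512354   0.92391719]
```

View pics/wrist1.png

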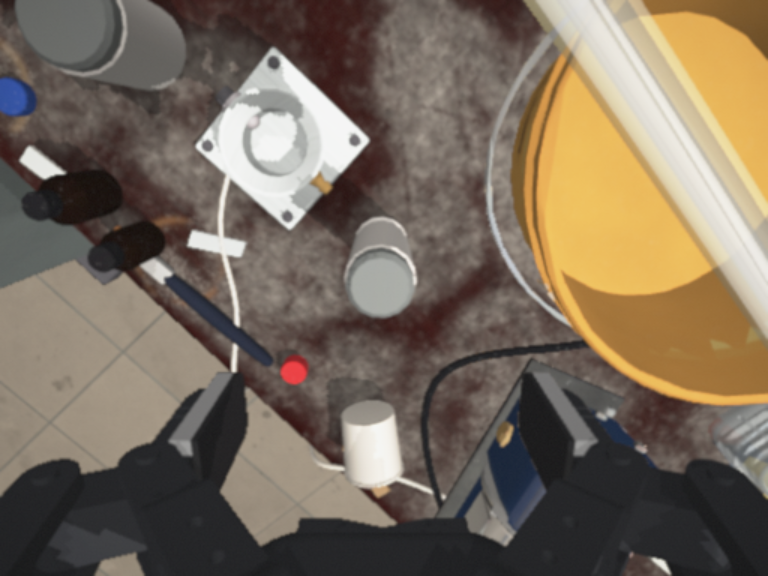

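```bash
python3 - <<'E'
import cv2
s=cv2.imread("pics/wrist1.png"); import pickle
c=pickle.load(open("pics/wrist1.pkl","rb"))["color"]
cv2.imwrite("pics/w1c.png",cv2.resize(c[25:225,120:290],None,fx=3.5,fy=3.5,interpolation=cv2.INTER_CUBIC)[:600*2])
cv2.imwrite("pics/w1a.png",cv2.resize(c[25:160,120:255],None,fx=4.4,fy=4.4,interpolation=cv2.INTER_CUBIC))
cv2.imwrite("pics/w1b.png",cv2.resize(c[140:220,210:300],None,fx=6,fy=6,interpolation=cv2.INTER_CUBIC))
E
```

```text
(no output)
```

View pics/w1a.png

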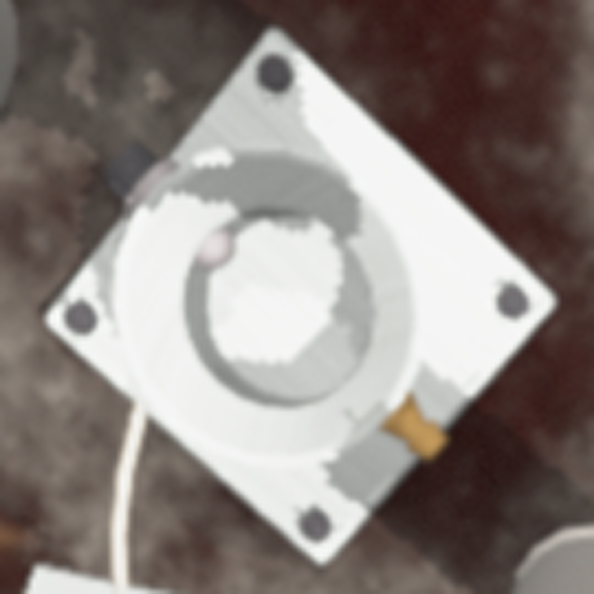

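View pics/w1b.png

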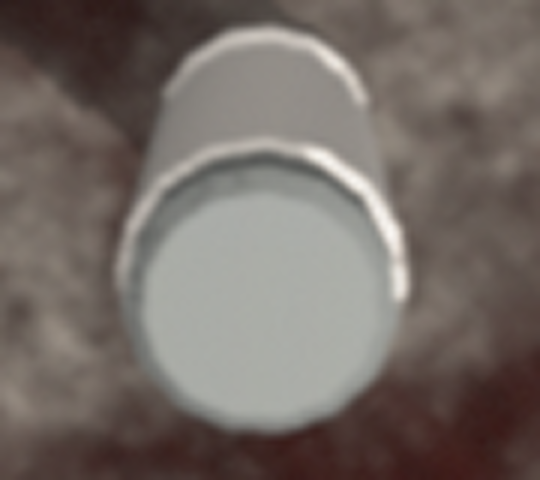

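```bash
cat > fit2.py <<'E'
from h import *
W=pickle.load(open("pics/wrist1.pkl","rb"))
A=lambda v,o:(v+.5)/4.4-.5+o
B=lambda v,o:(v+.5)/6-.5+o
def ray(c,u,v,z):
    n=cv2.undistortPoints(np.array([[[u,v]]],float),c["camera_matrix"],np.array(c["dist"]))[0,0]
    d=R.from_quat(c["attitude"]).as_matrix()@np.array([n[0],-n[1],-1]); t=(z-c["position"][2])/d[2]; return c["position"]+t*d
C=[ray(W,A(u,120),A(v,25),.005) for u,v in ((273,28),(556,300),(322,566),(44,318))]
print(np.array(C).round(4),np.mean(C,0))
for z,r,o in ((.028,.0225,(184,210,374,407)),(.038,.0345,(113,152,415,466))):
    t=np.array([A(o[0],120),A(o[1],25),A(o[2],120),A(o[3],25)])
    q=least_squares(lambda p:ext(W,p[0],p[1],z,p[2])-t,[.47,-.32,r]);print(q.x.round(4),q.fun.round(2))
def f(p):
    a=ext(W,p[0],p[1],.124,.0195);b=ext(W,p[0],p[1],.11,.021)
    return np.array([a[3]-B(432,140),b[0]-B(115,210),b[2]-B(410,210),b[1]-B(142,140),a[0]-B(136,210),a[2]-B(402,210)])
q=least_squares(f,[.48,-.43]);print(q.x.round(4),q.fun.round(2))
E
python3 fit2.py
```

```text
[[ 0.5166 -0.2704  0.005 ]
 [ 0.5254 -0.3627  0.005 ]
 [ 0.4325 -0.3716  0.005 ]
 [ 0.4246 -0.2786  0.005 ]] [ 0.47478899 -0.32081866  0.005     ]
[ 0.4748 -0.3208  0.0227] [ 0.06 -0.06 -0.06  0.06]
[ 0.4734 -0.3205  0.0351] [ 0.04 -0.04 -0.04  0.04]
[ 0.4807 -0.4269] [ 1.09  1.06  0.12 -1.   -1.94  0.82]
```

```bash
python3 - <<'E'
from cell import manip
from scipy.spatial.transform import Rotation as R
s=manip.get_state();print(s["time"],s["ee_pos"],s["joint_velocities"].round(4),s["joint_pos"]);print(R.from_quat(s["orientation"]).as_matrix().round(4))
E
```

```text
1.2 [ 0.48009813 -0.42726053  0.23018036] [-0.0306 -0.0341 -0.038  -0.0054 -0.0062  0.0035] [-7.27250237e-01  5.29269656e-01  4.18567405e-01  1.46146977e+00
  3.80981700e-05  1.57061646e+00]
[[-1.000e-03  6.647e-01  7.471e-01]
 [ 9.000e-04  7.471e-01 -6.647e-01]
 [-1.000e+00  0.000e+00 -1.400e-03]]
```

Emit:
drive_tool --rows "0.02 0.001 0.0005 0 0 0 0; 0.045 0.001 0.0005 0 0 0 0; 0.07 0.001 0.0005 0 0 0 0; 0.095 0.001 0.0005 0 0 0 0; 0.115 0.001 0.0005 0 0 0 0; 0.135 0.001 0.0005 0 0 0 0; 0.147 0.001 0.0005 0 0 0 0; 0.152 0.001 0.0005 0 0 0 0; 0.152 0.001 0.0005 0 0 0 0; 0.152 0.001 0.0005 0 0 0 0"

```text
time: 2.2
ee_pos: [0.4802, -0.4278, 0.0803]
orientation: [0.252, 0.66, -0.252, 0.661]
ft_force: [-0.3, -0.6, -0.2]
width: 0.0852
```

Emit:
drive_tool --rows "0 0 0 0 0 0 0.3; 0 0 0 0 0 0 0.4; 0 0 0 0 0 0 0.5; 0 0 0 0 0 0 0.6; 0 0 0 0 0 0 0.7; 0 0 0 0 0 0 1; 0 0 0 0 0 0 1; 0 0 0 0 0 0 1; 0 0 0 0 0 0 1; 0 0 0 0 0 0 1" --grip_force 70

```text
time: 3.2
ee_pos: [0.4801, -0.4275, 0.08]
orientation: [0.252, 0.66, -0.252, 0.661]
ft_force: [-2.7, 1.2, 7.1]
width: 0.0407
```

```bash
python3 - <<'E'
from cell import manip, vision
import cv2,pickle
s=manip.get_state();print(s["time"],s["ee_pos"],s["ft_force"],s["width"])
s=vision.snapshot("side"); cv2.imwrite(f"pics/side2.png",cv2.resize(s["color"][80:300,100:320],None,fx=2.7,fy=2.7))
E
```

```text
3.2 [ 0.48008031 -0.42754194  0.07996683] [-2.74999973  1.21557411  7.08805642] 0.0406708746209655
```

View pics/side2.png

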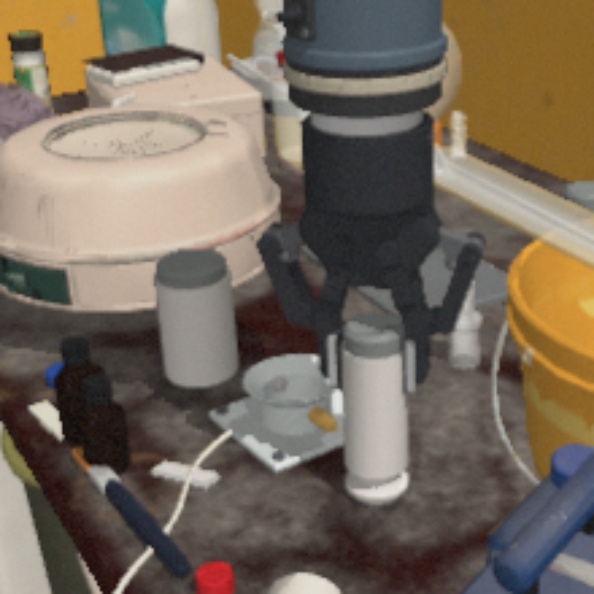

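Emit:
drive_tool --rows "-0.015 0 0 0 0 0 1; -0.035 0 0 0 0 0 1; -0.06 0 0 0 0 0 1; -0.075 0.005 -0.005 0 0 0 1; -0.08 0.015 -0.015 0 0 0 1; -0.08 0.03 -0.03 0 0 0 1; -0.08 0.045 -0.045 0 0 0 1; -0.08 0.06 -0.06 0 0 0 1; -0.08 0.071 -0.071 0 0 0 1; -0.08 0.0754 -0.0751 0 0 0 1"

```text
time: 4.25
ee_pos: [0.4739, -0.3192, 0.159]
orientation: [0.252, 0.661, -0.252, 0.661]
ft_force: [0.1, -0.8, -1.5]
width: 0.0405
```

Emit:
drive_tool --rows "0 0 0 0 0 0 1; 0 0 0 0 0 0 1; 0 0 0 0 0 0 1; 0 0 0 0 0 0 1; 0 0 0 0 0 0 1; 0 0 0 0 0 0 1; 0 0 0 0 0 0 1; 0 0 0 0 0 0 1; 0 0 0 0 0 0 1; 0 0 0 0 0 0 1"

```text
time: 5.25
ee_pos: [0.4742, -0.3212, 0.1593]
orientation: [0.252, 0.661, -0.252, 0.661]
ft_force: [-0.5, 1.0, -0.5]
width: 0.04
```

```bash
cat > look.py <<'E'
import sys
from cell import manip, vision
import cv2,pickle,numpy as np
s=manip.get_state();print(s["time"],s["ee_pos"],s["ft_force"],s["width"])
k=sys.argv[1]; im=[]
for n,(u,v) in (("scene",(150,90)),("side",(110,80))):
    s=vision.snapshot(n); pickle.dump(s,open(f"pics/{n}{k}.pkl","wb")); im.append(cv2.resize(s["color"][v:v+220,u:u+150],None,fx=2.6,fy=2.6,interpolation=cv2.INTER_CUBIC))
s=vision.snapshot("wrist"); pickle.dump(s,open(f"pics/wrist{k}.pkl","wb"));cv2.imwrite(f"pics/wrist{k}.png",s["color"])
cv2.imwrite(f"pics/pair{k}.png",np.hstack(im))
E
python3 look.py 3
```

```text
5.25 [ 0.47418785 -0.3211901   0.15930389] [-0.50076103  1.03535747 -0.48626179] 0.03997871012020505
```

View pics/pair3.png

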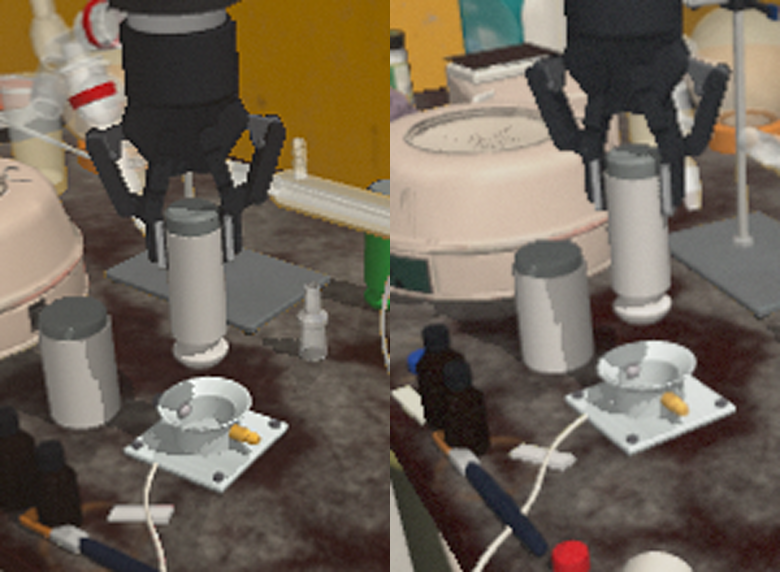

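View pics/wrist3.png

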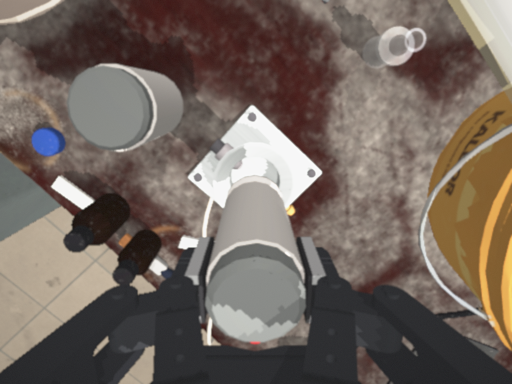

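```bash
cat > ov.py <<'E'
import sys
from h import *
k=sys.argv[1];x,y,zf=map(float,sys.argv[2:5]);hx,hy=.473,-.3218
im=[]
for n,(u,v) in (("scene",(150,90)),("side",(110,80))):
    s=pickle.load(open(f"pics/{n}{k}.pkl","rb")); f=4
    if n=="scene": u,v=190,150
    else: u,v=170,125
    c=cv2.resize(s["color"][v:v+145,u:u+95],None,fx=f,fy=f,interpolation=cv2.INTER_CUBIC)
    for X,Y,z,r in ((x,y,zf+.124,.0195),(x,y,zf+.11,.021),(x,y,zf+.023,.021),(x,y,zf+.006,.021),(x,y,zf,.016),(hx,hy,.038,.033),(hx,hy,.028,.0225)):
        q=((circ(s,X,Y,z,r)-[u,v]+.5)*f-.5).round().astype(int)
        cv2.polylines(c,[q],True,(0,0,255) if X==x else (0,200,0),1)
    im.append(c)
cv2.imwrite(f"pics/ov{k}.png",np.hstack(im))
E
python3 ov.py 3 0.4735 -0.3215 0.08
```

```text
(no output)
```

View pics/ov3.png

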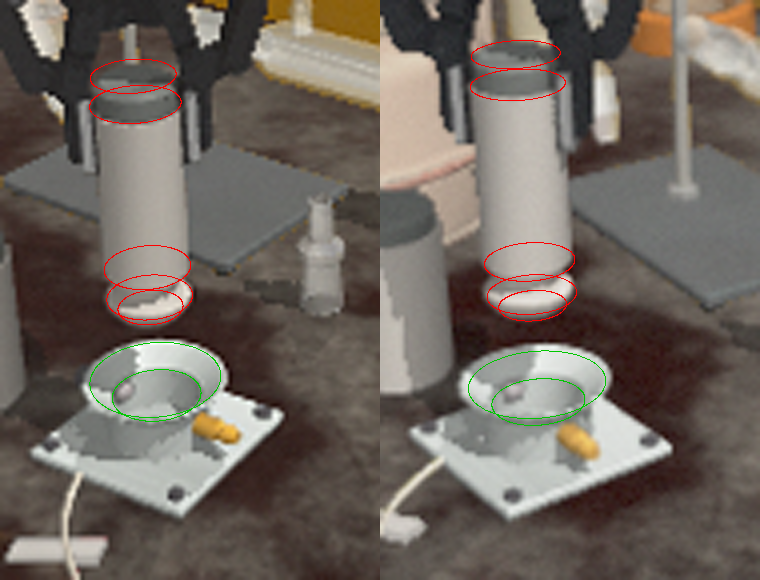

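Emit:
drive_tool --rows "0.006 0 0 0 0 0 1; 0.012 0 0 0 0 0 1; 0.018 0 0 0 0 0 1; 0.024 0 0 0 0 0 1; 0.03 0 0 0 0 0 1; 0.035 0 0 0 0 0 1; 0.04 0 0 0 0 0 1; 0.044 0 0 0 0 0 1; 0.048 0 0 0 0 0 1; 0.048 0 0 0 0 0 1"

```text
time: 6.4
ee_pos: [0.474, -0.321, 0.1108]
orientation: [0.252, 0.661, -0.252, 0.66]
ft_force: [-0.1, -0.7, -2.2]
width: 0.0402
```

Emit:
drive_tool --rows "0.001 0 0 0 0 0 1; 0.002 0 0 0 0 0 1; 0.003 0 0 0 0 0 1; 0.004 0 0 0 0 0 1; 0.005 0 0 0 0 0 1; 0.006 0 0 0 0 0 1; 0.007 0 0 0 0 0 1; 0.008 0 0 0 0 0 1; 0.008 0 0 0 0 0 1; 0.008 0 0 0 0 0 1"

```text
time: 7.4
ee_pos: [0.4743, -0.3214, 0.1034]
orientation: [0.252, 0.661, -0.252, 0.661]
ft_force: [0.1, -1.1, -0.8]
width: 0.0404
```

```bash
python3 look.py 4; python3 ov.py 4 0.4735 -0.3215 0.025
```

```text
7.4 [ 0.47428379 -0.32138813  0.10339377] [ 0.14253846 -1.12593668 -0.77909239] 0.04038864994029139
```

View pics/ov4.png

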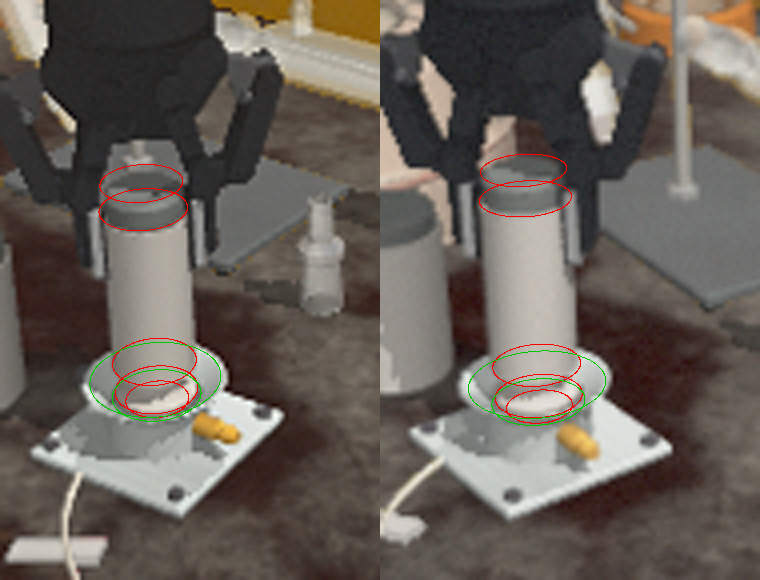

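Emit:
drive_tool --rows "0.001 0 0 0 0 0 1; 0.002 0 0 0 0 0 1; 0.003 0 0 0 0 0 1; 0.004 0 0 0 0 0 1; 0.005 0 0 0 0 0 1; 0.006 0 0 0 0 0 1; 0.007 0 0 0 0 0 1; 0.008 0 0 0 0 0 1; 0.009 0 0 0 0 0 1; 0.009 0 0 0 0 0 1"

```text
time: 8.55
ee_pos: [0.4743, -0.3216, 0.0941]
orientation: [0.252, 0.661, -0.252, 0.661]
ft_force: [2.3, -6.6, -1.7]
width: 0.0407
```

Emit:
drive_tool --rows "0.001 0 0 0 0 0 1; 0.002 0 0 0 0 0 1; 0.003 0 0 0 0 0 1; 0.004 0 0 0 0 0 1; 0.005 0 0 0 0 0 1; 0.0055 0 0 0 0 0 1; 0.006 0 0 0 0 0 1; 0.0065 0 0 0 0 0 1; 0.0065 0 0 0 0 0 1; 0.0065 0 0 0 0 0 1"

```text
time: 9.55
ee_pos: [0.4742, -0.321, 0.0878]
orientation: [0.252, 0.661, -0.252, 0.661]
ft_force: [-0.2, -1.0, -3.2]
width: 0.0402
```

```bash
python3 look.py 5; python3 ov.py 5 0.4735 -0.3215 0.006
```

```text
9.55 [ 0.47419195 -0.32102989  0.08779354] [-0.15194089 -0.9880848  -3.23274812] 0.04017725861702403
```

View pics/ov5.png

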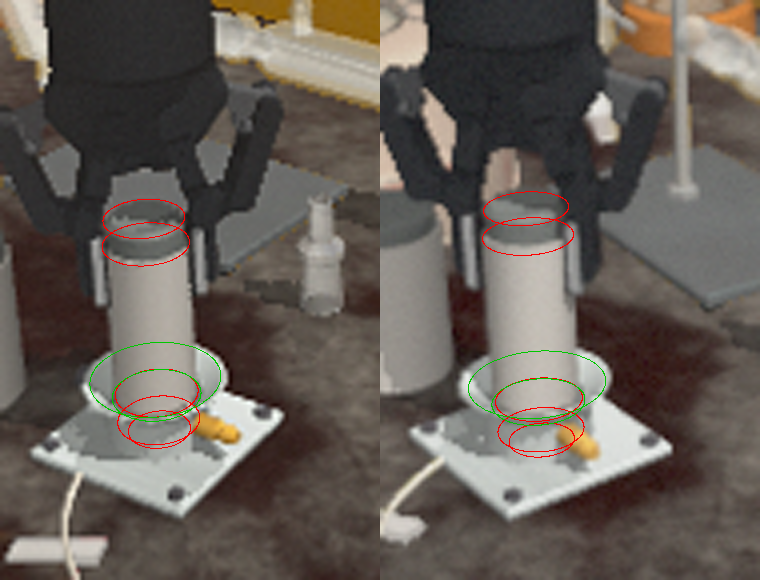

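The sideways force from the ball rose to about 7 N and then vanished, so it has probably sprung into the groove. I'll push on until the floor pushes back.

Emit:
drive_tool --rows "0.0005 0 0 0 0 0 1; 0.001 0 0 0 0 0 1; 0.0015 0 0 0 0 0 1; 0.002 0 0 0 0 0 1; 0.0025 0 0 0 0 0 1; 0.003 0 0 0 0 0 1; 0.003 0 0 0 0 0 1; 0.003 0 0 0 0 0 1; 0.003 0 0 0 0 0 1; 0.003 0 0 0 0 0 1"

```text
time: 10.7
ee_pos: [0.4744, -0.3212, 0.0859]
orientation: [0.252, 0.66, -0.252, 0.661]
ft_force: [-4.4, 2.9, 15.8]
width: 0.0407
```

Emit:
drive_tool --rows "0 0 0 0 0 0 0.5; 0 0 0 0 0 0 0.4; 0 0 0 0 0 0 0.3; 0 0 0 0 0 0 0.2; 0 0 0 0 0 0 0.1; 0 0 0 0 0 0 0; 0 0 0 0 0 0 0; 0 0 0 0 0 0 0; 0 0 0 0 0 0 0; 0 0 0 0 0 0 0"

```text
time: 11.7
ee_pos: [0.4742, -0.3212, 0.0848]
orientation: [0.252, 0.661, -0.252, 0.661]
ft_force: [-0.1, 0.5, -0.0]
width: 0.0851
```

Emit:
drive_tool --rows "-0.01 0 0 0 0 0 0; -0.03 0 0 0 0 0 0; -0.055 0 0 0 0 0 0; -0.08 0 0 0 0 0 0; -0.105 0 0 0 0 0 0; -0.13 0 0 0 0 0 0; -0.145 0 0 0 0 0 0; -0.15 0 0 0 0 0 0; -0.15 0 0 0 0 0 0; -0.15 0 0 0 0 0 0"

```text
time: 12.7
ee_pos: [0.4739, -0.321, 0.2341]
orientation: [0.252, 0.661, -0.252, 0.66]
ft_force: [0.4, 0.5, 0.4]
width: 0.085
```

```bash
python3 look.py 6; python3 ov.py 6 0.4735 -0.3215 0.006
```

```text
12.7 [ 0.47393771 -0.32104329  0.23408975] [0.37284875 0.51966789 0.39447351] 0.08498722594741372
```

View pics/ov6.png

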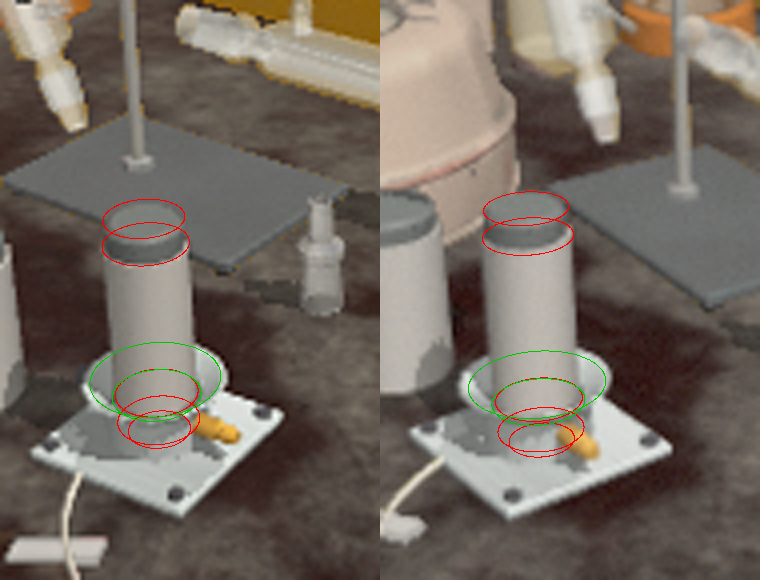

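View pics/pair6.png

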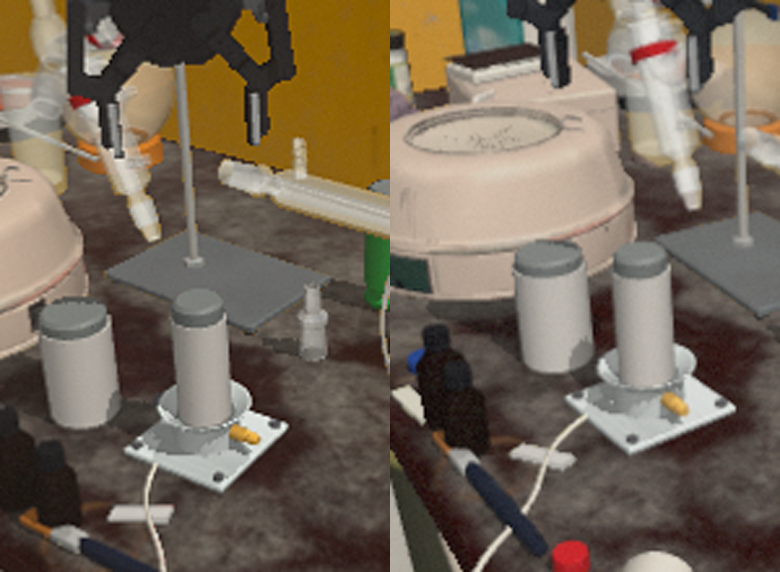

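The cartridge stands upright in the holder: its cap lies on the outline predicted for home in both views, and the gripper is well clear. The wide cartridge has not moved. I'm handing the job in.

```bash
python3 -c "
from cell import manip
print(manip.job_done())"
```

```text
the job is handed in; nothing more can be done
None
```

The slim cartridge is standing home in the holder and released. I gripped it near its top, carried it over, and pushed it down past the ball. The job was handed in at about 13 s, and no verdict was reported.

- **Ball:** while pushing, the sideways force rose to about 7 N and then vanished, which fits the ball springing into the groove. I could not read the ball joint itself.
- **Home on the floor:** the pocket floor pushed back with about 16 N with the TCP at z 0.086, the height I had worked out for home.
- **Final pictures:** in both fixed cameras the cartridge looks upright and lies within about 1 pixel (roughly 2 mm) of the outline predicted for home. The wide cartridge still stands where it was. The gripper is open, with its fingertips about 10 cm above the cartridge, and the force reads about zero.
- **Disagreement:** the cameras differed by 1 to 2 mm on absolute positions. The offset from cartridge to holder, which I used for the move, agreed to within about 1 mm.

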